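# Renew the axle clip of a trolley wheel

### The job

Renew the clip that holds the sprung wheel on its stub axle: drop the rusty bent clip that lies on the wheel into the red scrap bin, and fit the black new clip: lay it on the wheel with its open side towards the axle, press it and the wheel down until it is level with the hidden groove in the axle, and push it sideways into the groove until it snaps home and holds the wheel by itself. How far down the groove lies differs, so feel for it, and do not force the new clip: leaning on it with more than 60 N would bend it.

Things in the scene. Friction and masses are not known exactly. Their poses are not given: they have to be found in the camera images.
- axle_unit: Wheel unit, fixed on the table: plywood board 200x200 mm, grey plate, upright steel axle through a yellow wheel with black tyre. Origin on the axle's axis at table height, z up. The wheel (flat upper side 200 mm in diameter, at 82 mm height) slides down the axle against a spring when pressed: 5 N to start, 10 N at its end of travel 16 mm lower. The axle itself does not move.
- axle_line (a point): Point on the axle's axis at 82 mm height (level with the wheel's upper side). Axle: 40 mm in diameter, its flat top 91 to 102 mm high, not measured. A groove runs all round it (the clip may enter from any side), 30 mm in diameter and 8 mm high, its upper edge 15.5 mm below the axle's top. The wheel hides it until pressed 2 to 14 mm down; then the 6 mm clip can slide in.
- new_clip: New black steel E-clip, 6 mm thick, 82 mm long, 66 mm wide, 0.13 kg, flat on the table at the start. Origin on the underside, centre of its round opening (where the axle's axis will be); z up; +x out of the 26 mm mouth between two springy prongs that end 20 mm ahead; -x to the tail. Too high for the groove, it stops 26 mm short of home; the prongs give 2 mm each to snap in, at 5 to 10 N.
- clip_tab (a point): Middle of the new clip's upright tab, 32.5 mm behind its origin, 15 mm above its underside. The tab is 5 mm thick along the clip's x, 24 mm wide along its y, its top 24 mm above the underside (18 mm above the sheet). Pinch it across its width to carry the clip.
- clip_ledge (a point): Middle of the flat thumb ledge behind the tab, on its upper side, 48.5 mm behind the new clip's origin, 6 mm above its underside. The ledge runs from the tab's back (35 mm behind the origin) to the tail (62 mm), 40 mm wide: press down here and push forward against the tab's back.
- old_clip: Old clip, brown with rust, its prongs bent open, up to 85 mm wide; otherwise the same shape and frame as the new clip (same tab, 35 to 30 mm behind its origin), rigid, 0.12 kg. It lies flat on the wheel beside the axle at the start.
- scrap_bin: Red open plastic scrap bin, fixed, 150 mm (x) by 130 mm (y) by 65 mm high, walls and floor 4 mm. Origin at the centre of its underside.

How it is judged:
By the outcome, as a careful person would: the job done as asked, in the order asked, and still so for the second after the job is handed in, with the robot touching nothing.
It also fails if it takes over 67 s, if anything falls off the work surface, if the arm or the gripper's body presses on something with over 40 N, if the wrist force passes 120 N, or if a joint passes its speed limit or range.

### The arm

A 6-joint arm with a two-finger parallel gripper is mounted at the origin on a cart in front of the work surface, level with it; the furniture and walls round the work are solid. World frame = base frame: x ahead of the robot, y to its left, z up, the work surface at z = 0. Lengths are in m, angles in rad, forces in N, time in s.
With the tool pointing down it reaches from about 0.275 to 0.875 m from the base axis. Payload 12.5 kg.
Tool frame: the origin (TCP) lies between the finger pads; the fingertips stand 8 mm ahead of it and the grasp point (between the pads) lies 11 mm behind it; z points along the fingers, y is the line along which they close (so a half turn about z gives the same grasp; the last joint's range is limited). The gripper opens to 85 mm and grips with 20 to 120 N. Pads are 22 mm wide; open, the fingers measure 114 mm over their backs; the gripper's body (76 mm by 85 mm) begins 54 mm behind the grasp point. The pads swing forward as they close: fully open they stand 13 mm farther back than shut.
Start: joints at [1.184, 0.351, 1.652, -0, 1.139, -0.085], TCP at [0.163, 0.525, 0.239] pointing down, gripper open.
Joint ranges: [-2.75, 2.75], [-0.79, 2.1], [0.01, 2.65], [-1.57, 4.71], [0.07, 3.14], [-2.87, 2.87]. Speed limits (rad/s): [2.22, 2.22, 2.79, 3.14, 3.14, 3.14].

### API

Orientations are given as [roll, pitch, yaw] about the fixed x, y, z axes, in that order (R = Rz(yaw) Ry(pitch) Rx(roll)).
In Python, from plant import arm gives the robot as it stands.
- The arm moves only by the shell command python3 -m crank 'ROWS'. ROWS is JSON, a list of rows, each an object of numbers: "gripper": the closure in counts, from 0 (fully open) to 255 (shut); "tx", "ty", "tz": the shift along the tool's x, y, z in mm; "ax", "ay", "az": the turn, a rotation vector about the tool's x, y, z in rad. A call has 1 to 20 rows; each row shifts and turns the commanded pose from where the row before left it, along the tool's axes as they then stand; what a row does not reach is not made up. A row lasts 1/10 s, in which the tool goes at most 50 mm and 8.59 degrees, less where a joint would pass 70% of its speed; a pose out of reach is approached as far as the arm can. A call is refused whole if a number of a shift passes 50 or a number of a turn 0.15, either way. A call with a gripper value outside its range is refused whole. The fingers move at their own pace and stop on an object; the grip force is fixed at half the most. Time passes only in rows, so rows that do not move let the fingers close. It gives the time, the measured TCP pose, the force, the opening and the grip force at its end, in the units of the state.
- arm.get_obs(): the state, without advancing time (a new reading comes with each control period).
- arm.camera(name): name is "side" or "top" or "wrist"; returns (picture, depth): 384x512x3 uint8, blue, green, red; 384x512 float32, m along the optical axis (not along the pixel's ray), 0 where there is no reading.
- arm.get_calibration(name): a dict with "intrinsics" (3x3 intrinsics, pixels), "D" ([k1, k2, p1, p2, k3] as OpenCV has them; the pictures are not rectified), "origin" and "attitude" of the camera in the world; the wrist camera has in their place "tool_from_camera" (4x4, takes a point from camera to tool coordinates, whose origin is the TCP and whose axes are the flange's). Camera axes: x right, y down, z forward; pixel columns grow to the right and rows downward; lengths in m; the calibration is good to about 2 mm. A picture is of the moment at which its call begins: read the wrist's pose just before it. get_calibration takes no time and is no camera call.
- arm.finish_job(): hands the job in; it is judged then, once.
The state is a dict: "clock": time; "q": joint angles; "qd": joint speeds; "effort": joint torques, N m; "eef_pos": TCP position; "ee_rot": TCP orientation; "ft_force": force on the tool from outside, world axes, zero at the start; "torque": the same for the moment, N m; "grip_width": opening from 0.0 (shut) to 1.0 (fully open); "gripper_force": force on a finger pad.
Only numpy, scipy, OpenCV 4.12 (cv2) and the standard library are available. Lean on these libraries where they do the work, as an engineer would, in place of code of your own. Each camera call takes 0.05 s, during which the arm holds its last target. There are 200 camera calls.

## Working session

There is one attempt and no reset: what is moved stays moved. The work goes in short steps, Python scripts to look and compute and a shell command to move; the robot and the scene stay as the last step left them, time stands still between calls to the robot, and variables do not carry over. Pictures are saved under pics/ and viewed, at most 10 in all, crops included, and the job is handed in when it is done.

```bash
ls; mkdir -p pics; python3 - <<'E'
from plant import arm
import cv2,numpy as np
o=arm.get_obs();print({k:np.round(v,3).tolist() for k,v in o.items()})
ims=[]
for n in("top","side"):
    p,d=arm.camera(n);np.savez(f"pics/{n}0.npz",p=p,d=d);ims.append(p)
    print(n,arm.get_calibration(n))
print(arm.get_calibration("wrist"))
cv2.imwrite("pics/a.png",ims[0]);cv2.imwrite("pics/b.png",ims[1])
E
```

```text
pics
{'clock': 0.0, 'q': [1.184, 0.351, 1.652, -0.0, 1.139, -0.085], 'qd': [-0.001, -0.001, 0.0, 0.001, -0.001, -0.001], 'effort': [-0.0, -50.608, -29.141, -0.0, 0.004, -0.0], 'eef_pos': [0.163, 0.525, 0.239], 'ee_rot': [-3.14, -0.0, 2.84], 'ft_force': [-0.729, 0.113, -0.268], 'torque': [-0.011, -0.004, 0.003], 'gripper_force': 0.0, 'grip_width': 1.002}
top {'intrinsics': array([[494.22935815,   0.        , 258.0038995 ],
       [  0.        , 494.22935815, 193.8954345 ],
       [  0.        ,   0.        ,   1.        ]]), 'D': array([-0.01878682,  0.        ,  0.        ,  0.        ,  0.        ]), 'origin': array([0.45779752, 0.05627864, 1.15856973]), 'attitude': array([-3.10111354, -0.02895651, -1.54174576])}
side {'intrinsics': array([[356.48283165,   0.        , 254.41672326],
       [  0.        , 356.48283165, 189.92397998],
       [  0.        ,   0.        ,   1.        ]]), 'D': array([-0.06901463,  0.        ,  0.        ,  0.        ,  0.        ]), 'origin': array([ 0.21391143, -0.59240436,  0.7469453 ]), 'attitude': array([-2.34072389, -0.01103404, -0.40301415])}
{'intrinsics': array([[295.68574298,   0.        , 256.66846392],
       [  0.        , 295.68574298, 198.63565152],
       [  0.        ,   0.        ,   1.        ]]), 'D': array([0.00613356, 0.        , 0.        , 0.        , 0.        ]), 'tool_from_camera': array([[ 7.28954161e-04, -9.59701205e-01, -2.81021470e-01,
         7.08207597e-02],
       [ 9.99999506e-01,  5.09642846e-04,  8.53489765e-04,
        -2.75430324e-04],
       [-6.75874574e-04, -2.81021953e-01,  9.59701102e-01,
        -1.35873965e-01],
       [ 0.00000000e+00,  0.00000000e+00,  0.00000000e+00,
         1.00000000e+00]])}
```

View pics/a.png

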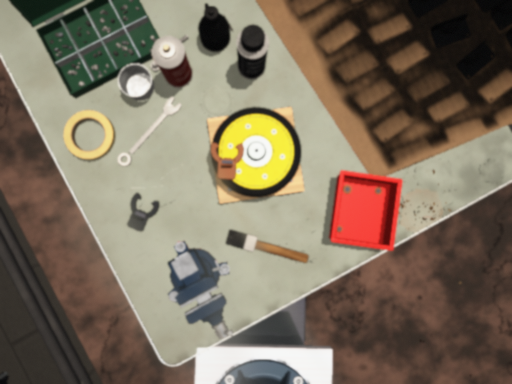

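View pics/b.png

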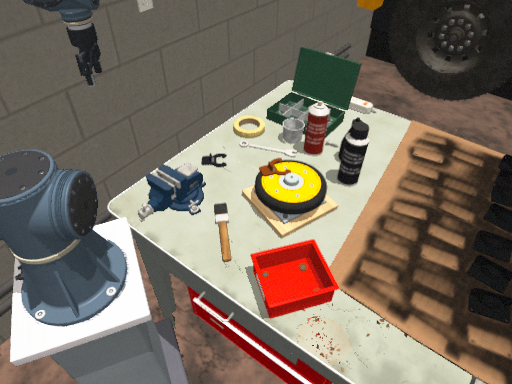

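Top view: the new clip is at about (143,212), the old clip at (227,162) on the wheel, the axle at (256,150) and the bin at (366,210). Next I measure them.

```bash
cat > h.py <<'E'
import numpy as np,cv2
from scipy.spatial.transform import Rotation as R
from plant import arm
def pts(n,d,o=None):
    "world xyz of every pixel"
    c=arm.get_calibration(n);h,w=d.shape
    uv=np.stack(np.meshgrid(np.arange(w),np.arange(h)),-1).reshape(-1,1,2).astype(float)
    r=cv2.undistortPoints(uv,c["intrinsics"],c["D"]).reshape(h,w,2)
    P=np.dstack([r,np.ones((h,w))])*d[...,None]
    if n=="wrist":
        T=c["tool_from_camera"];P=P@T[:3,:3].T+T[:3,3]
        return P@R.from_euler("xyz",o["ee_rot"]).as_matrix().T+o["eef_pos"]
    return P@R.from_euler("xyz",c["attitude"]).as_matrix().T+c["origin"]
def seg(m,P,name):
    q=P[m];print(name,len(q),"med",np.median(q,0).round(4),"min",q.min(0).round(3),"max",q.max(0).round(3));return q
E
python3 - <<'E'
from h import *
for n in("top","side"):
    z=np.load(f"pics/{n}0.npz");p=z["p"].astype(int);P=pts(n,z["d"]);b,g,r=p[...,0],p[...,1],p[...,2]
    ok=z["d"]>0
    yl=ok&(r>170)&(g>150)&(b<90);
    yl&=(P[...,2]>.07)&(P[...,2]<.1);q=seg(yl,P,n+" yellow")
    c=cv2.minEnclosingCircle(q[:,:2].astype(np.float32));print(c)
    ctr=np.array(c[0]);rr=np.hypot(*(P[...,:2]-ctr).transpose(2,0,1))
    seg(ok&(rr<.013)&(P[...,2]>.085),P,"axletop")
    old=ok&(rr<.12)&(P[...,2]>.07)&(r>80)&(g<.62*r)&(b<100);q=seg(old,P,"old")
    t=q[q[:,2]>.098];print("old tab",len(t),t.mean(0).round(4) if len(t) else "")
    red=ok&(r>150)&(g<60)&(b<60)&(P[...,2]>.055)&(P[...,2]<.08);q=seg(red&(P[...,1]<.02),P,"binrim")
    print(cv2.minAreaRect((q[:,:2]*1000).astype(np.float32)))
    box=np.zeros_like(ok)
    if n=="top": box[185:240,120:170]=1
    else: box[145:172,195:232]=1
    q=seg(box&ok&(r+g+b<200)&(P[...,2]>-.005),P,"new");t=q[q[:,2]>.014];print("tab",len(t),t.mean(0).round(4) if len(t) else "")
    if n=="top":
        im=np.hstack([cv2.resize(z["p"][185:240,115:170],(390,390),interpolation=2),cv2.resize(z["p"][100:205,204:309],(390,390),interpolation=2)]);cv2.imwrite("pics/c.png",im)
        for v,u in((212,143),(218,138),(195,150),(162,227)):print(u,v,P[v,u].round(3))
E
```

```text
top yellow 2954 med [0.6039 0.0263 0.0818] min [ 0.515 -0.048  0.076] max [0.679 0.115 0.091]
((0.5965972542762756, 0.0336943119764328), 0.08309008181095123)
axletop 114 med [0.5964 0.0338 0.0974] min [0.585 0.021 0.093] max [0.609 0.045 0.103]
old 77 med [0.5608 0.0976 0.0889] min [0.535 0.079 0.084] max [0.61  0.127 0.109]
old tab 14 [0.5615 0.0967 0.1054]
binrim 471 med [ 0.4516 -0.2293  0.0646] min [ 0.391 -0.288  0.055] max [ 0.554 -0.138  0.071]
((472.6773681640625, -212.97677612304688), (137.8096466064453, 154.17117309570312), 84.06497955322266)
new 74 med [0.4584 0.2722 0.006 ] min [0.434 0.258 0.002] max [0.494 0.31  0.026]
tab 6 [0.4408 0.2919 0.0242]
143 212 [0.455 0.29  0.006]
138 218 [0.441 0.296 0.026]
150 195 [ 0.496  0.276 -0.   ]
227 162 [0.569 0.096 0.088]
side yellow 1334 med [0.6006 0.0164 0.0816] min [ 0.516 -0.051  0.078] max [0.679 0.116 0.089]
((0.5971750617027283, 0.03295406326651573), 0.08481673151254654)
axletop 49 med [0.5972 0.0321 0.0968] min [0.586 0.021 0.094] max [0.609 0.046 0.1  ]
old 203 med [0.5634 0.0869 0.0871] min [0.534 0.06  0.082] max [0.611 0.129 0.107]
old tab 13 [0.563  0.0925 0.1042]
binrim 990 med [ 0.4664 -0.2346  0.0635] min [ 0.388 -0.297  0.055] max [ 0.561 -0.144  0.068]
((474.7373046875, -219.92471313476562), (141.55548095703125, 160.0867156982422), 83.43389892578125)
new 154 med [0.4483 0.292  0.0047] min [ 0.414  0.251 -0.003] max [0.497 0.319 0.023]
tab 7 [0.4425 0.2926 0.0216]
```

View pics/c.png

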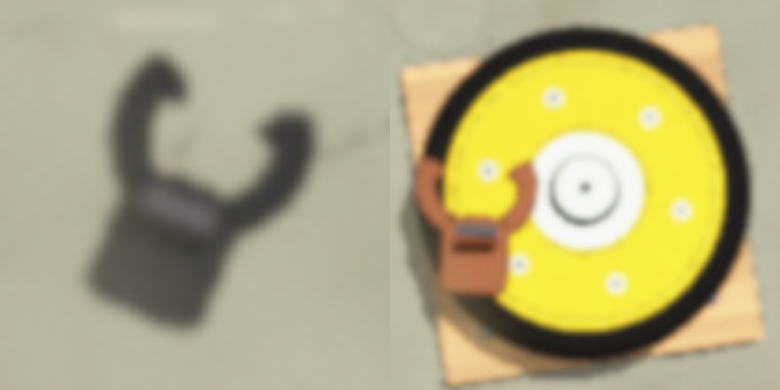

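Zoomed view: the new clip's mouth faces up-right at about -23° from x, and the old clip's faces +x, with its tab at about (475,230) in the crop. The axle is at (0.597, 0.033) with its top at about z 0.097. The heights match the given sizes. First move: hover over the new clip and look with the wrist camera.

```bash
python3 -m crank '[{"tx":-29.4,"ty":-11.3},{"tx":-29.4,"ty":-11.3},{"tx":-29.4,"ty":-11.3},{"tx":-29.4,"ty":-11.3},{"tx":-29.4,"ty":-11.3},{"tx":-29.4,"ty":-11.3},{"tx":-29.4,"ty":-11.3},{"tx":-29.4,"ty":-11.3},{"tx":-29.4,"ty":-11.3},{"tx":-29.4,"ty":-11.3},{"tx":-29.4,"ty":-11.3},{"tx":-29.4,"ty":-11.3},{"az":-0.15},{"az":-0.15},{}]'
cat >> h.py <<'E'
def look(name):
    o=arm.get_obs();p,d=arm.camera("wrist");P=pts("wrist",d,o)
    cv2.imwrite(f"pics/{name}.png",p);np.savez(f"pics/{name}.npz",p=p,d=d,P=P)
    print("tcp",o["eef_pos"].round(4),"rot",np.round(o["ee_rot"],3),"F",np.round(o["ft_force"],1),"w",o["grip_width"],"q",np.round(o["q"],2),"t",o["clock"])
    return p.astype(int),d,P
E
python3 -c "
from h import *
p,d,P=look('w1')
"
```

```text
tcp [0.1634 0.5249 0.2388] rot [-3.141 -0.     2.84 ] F [-0.2 -0.4 -0.3] w 0.9999596298707346 q [ 1.18  0.35  1.65  0.    1.14 -0.08] t 0.1validation failed for argument at $[0]...
```

View pics/w1.png

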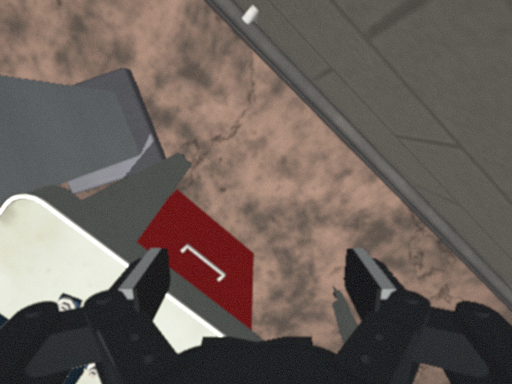

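The move was refused, so this picture only shows the floor at the start pose. I'll try full rows.

```bash
python3 -m crank '[{"gripper":0,"tx":-29.4,"ty":-11.3,"tz":0,"ax":0,"ay":0,"az":0},{"gripper":0,"tx":-29.4,"ty":-11.3,"tz":0,"ax":0,"ay":0,"az":0}]'; python3 -m crank '[{"gripper":0,"tx":-29,"ty":-11,"tz":0}]'; python3 -m crank --help | head -20
```

```text
clock: 0.35
eef_pos: [0.213, 0.4856, 0.2389]
ee_rot: [-3.141, -0.0, 2.841]
ft_force: [0.7, 0.3, -0.2]
grip_width: 1.001
gripper_force: 0.0validation failed for argument at $[0]...
invalid input: not JSON, or not a number
```

All keys are required.

```bash
python3 -m crank '[{"gripper":0,"tx":-29.4,"ty":-11.3,"tz":0,"ax":0,"ay":0,"az":0},{"gripper":0,"tx":-29.4,"ty":-11.3,"tz":0,"ax":0,"ay":0,"az":0},{"gripper":0,"tx":-29.4,"ty":-11.3,"tz":0,"ax":0,"ay":0,"az":0},{"gripper":0,"tx":-29.4,"ty":-11.3,"tz":0,"ax":0,"ay":0,"az":0},{"gripper":0,"tx":-29.4,"ty":-11.3,"tz":0,"ax":0,"ay":0,"az":0},{"gripper":0,"tx":-29.4,"ty":-11.3,"tz":0,"ax":0,"ay":0,"az":0},{"gripper":0,"tx":-29.4,"ty":-11.3,"tz":0,"ax":0,"ay":0,"az":0},{"gripper":0,"tx":-29.4,"ty":-11.3,"tz":0,"ax":0,"ay":0,"az":0},{"gripper":0,"tx":-29.4,"ty":-11.3,"tz":0,"ax":0,"ay":0,"az":0},{"gripper":0,"tx":-29.4,"ty":-11.3,"tz":0,"ax":0,"ay":0,"az":0},{"gripper":0,"tx":0,"ty":0,"tz":0,"ax":0,"ay":0,"az":-0.15},{"gripper":0,"tx":0,"ty":0,"tz":0,"ax":0,"ay":0,"az":-0.15},{"gripper":0,"tx":0,"ty":0,"tz":0,"ax":0,"ay":0,"az":0},{"gripper":0,"tx":0,"ty":0,"tz":0,"ax":0,"ay":0,"az":0}]'
python3 -c "
from h import *
p,d,P=look('w2')
"
```

```text
clock: 1.75
eef_pos: [0.4599, 0.2908, 0.2392]
ee_rot: [-3.141, -0.0, 3.135]
ft_force: [-0.0, -0.8, 0.0]
grip_width: 0.999
gripper_force: 0.0
tcp [0.4599 0.2908 0.2392] rot [-3.141 -0.     3.135] F [-0.  -0.8  0. ] w 0.9994714129691672 q [ 0.48  0.34  1.67 -0.    1.13 -1.09] t 1.75
```

View pics/w2.png

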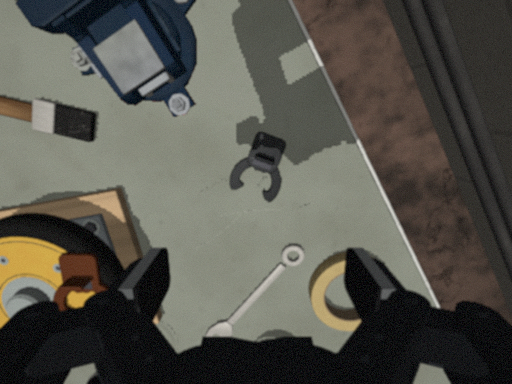

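Wrist view: the new clip is at about (262,165), with its mouth towards the image bottom (+x) and its tab at about (268,150).

```bash
cat >> h.py <<'E'
def clip(P,d,c,z0,extra=True,r=.075):
    m=(d>0)&(np.hypot(P[...,0]-c[0],P[...,1]-c[1])<r)&extra
    s=P[m&(P[...,2]>z0+.003)&(P[...,2]<z0+.03)];t=s[s[:,2]>z0+.019]
    rc=cv2.minAreaRect((s[:,:2]*1000).astype(np.float32))
    print(len(s),"rect",np.round(rc[0],1),np.round(rc[1],1),round(rc[2],1))
    print("sheet z",np.median(s[:,2]).round(4),"tab",len(t),t.mean(0).round(4),"range",np.ptp(t,0).round(3),t.max(0).round(4))
    w,v=np.linalg.eigh(np.cov(t[:,:2].T));a=v[:,1];print("tab width dir deg",np.degrees(np.arctan2(a[1],a[0])).round(1))
    return s
E
python3 - <<'E'
from h import *
z=np.load("pics/w2.npz");P=z["P"];d=z["d"];p=z["p"].astype(int)
s=clip(P,d,(.46,.285),0.0,p.sum(2)<300)
E
```

```text
1855 rect [445.7 301.8] [89.2 99.2] 69.7
sheet z 0.0074 tab 90 [0.4433 0.2993 0.0247] range [0.011 0.021 0.008] [0.4488 0.3102 0.0267]
tab width dir deg 69.2
```

```bash
python3 -m crank '[{"gripper":0,"tx":-12.8,"ty":-24.5,"tz":4,"ax":0,"ay":0,"az":0},{"gripper":0,"tx":-12.8,"ty":-24.5,"tz":4,"ax":0,"ay":0,"az":0},{"gripper":0,"tx":-12.8,"ty":-24.5,"tz":4,"ax":0,"ay":0,"az":0},{"gripper":0,"tx":-12.8,"ty":-24.5,"tz":4,"ax":0,"ay":0,"az":0},{"gripper":0,"tx":-12.8,"ty":-24.5,"tz":4,"ax":0,"ay":0,"az":0},{"gripper":0,"tx":-12.8,"ty":-24.5,"tz":4,"ax":0,"ay":0,"az":0},{"gripper":0,"tx":-12.8,"ty":-24.5,"tz":4,"ax":0,"ay":0,"az":0},{"gripper":0,"tx":-12.8,"ty":-24.5,"tz":4,"ax":0,"ay":0,"az":0},{"gripper":0,"tx":0,"ty":0,"tz":0,"ax":0,"ay":0,"az":0},{"gripper":0,"tx":0,"ty":0,"tz":0,"ax":0,"ay":0,"az":0}]'
python3 - <<'E'
from h import *
p,d,P=look('w3')
b,g,r=p[...,0],p[...,1],p[...,2]
s=clip(P,d,(.565,.095),.082,(g<.62*r)&(b<110))
yl=(r>150)&(g>130)&(b<100)&(P[...,2]>.075)&(P[...,2]<.09);print("yellow z",np.median(P[yl][:,2]))
m=(d>0)&(np.hypot(P[...,0]-.597,P[...,1]-.033)<.03)&(P[...,2]>.090)&(P[...,2]<.105)&(r-b<40)
q=P[m];print("axle",len(q),np.median(q,0),cv2.minEnclosingCircle(q[:,:2].astype(np.float32)),np.percentile(q[:,2],[10,50,90]))
E
```

```text
clock: 2.8
eef_pos: [0.5619, 0.0946, 0.2071]
ee_rot: [3.141, -0.0, 3.137]
ft_force: [-0.2, -0.3, -0.0]
grip_width: 0.998
gripper_force: 0.0
tcp [0.5619 0.0946 0.2071] rot [ 3.141 -0.     3.137] F [-0.2 -0.3 -0. ] w 0.9978726191026593 q [ 0.09  0.42  1.63  0.    1.09 -1.48] t 2.8
1107 rect [564.6  97.7] [68.7 92.5] 89.6
sheet z 0.0894 tab 108 [0.5612 0.0968 0.1056] range [0.005 0.023 0.007] [0.5641 0.1081 0.1083]
tab width dir deg 88.5
yellow z 0.08336314182798246
axle 1512 [0.59412472 0.03495017 0.09827531] ((0.5969225764274597, 0.03838859871029854), 0.02441100962460041) [0.09592543 0.09827531 0.09922927]
```

View pics/w3.png

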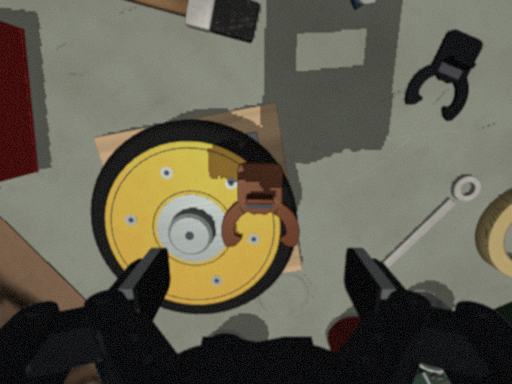

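The old clip's tab is at (0.561, 0.097), and its 23 mm width and 24 mm height match the given tab. Grasp it.

```bash
python3 -m crank '[{"gripper":0,"tx":0.8,"ty":2.2,"tz":15,"ax":0,"ay":0,"az":0},{"gripper":0,"tx":0,"ty":0,"tz":20,"ax":0,"ay":0,"az":0},{"gripper":0,"tx":0,"ty":0,"tz":20,"ax":0,"ay":0,"az":0},{"gripper":0,"tx":0,"ty":0,"tz":20,"ax":0,"ay":0,"az":0},{"gripper":0,"tx":0,"ty":0,"tz":20,"ax":0,"ay":0,"az":0},{"gripper":0,"tx":0,"ty":0,"tz":10,"ax":0,"ay":0,"az":0},{"gripper":0,"tx":0,"ty":0,"tz":4,"ax":0,"ay":0,"az":0},{"gripper":255,"tx":0,"ty":0,"tz":0,"ax":0,"ay":0,"az":0},{"gripper":255,"tx":0,"ty":0,"tz":0,"ax":0,"ay":0,"az":0},{"gripper":255,"tx":0,"ty":0,"tz":0,"ax":0,"ay":0,"az":0},{"gripper":255,"tx":0,"ty":0,"tz":0,"ax":0,"ay":0,"az":0},{"gripper":255,"tx":0,"ty":0,"tz":0,"ax":0,"ay":0,"az":0},{"gripper":255,"tx":0,"ty":0,"tz":0,"ax":0,"ay":0,"az":0},{"gripper":255,"tx":0,"ty":0,"tz":0,"ax":0,"ay":0,"az":0}]'
```

```text
clock: 4.25
eef_pos: [0.5615, 0.0968, 0.0987]
ee_rot: [3.142, 0.001, 3.14]
ft_force: [-0.5, -0.2, 4.1]
grip_width: 0.251
gripper_force: 58.5
```

```bash
python3 -m crank '[{"gripper":255,"tx":0,"ty":0,"tz":-10,"ax":0,"ay":0,"az":0},{"gripper":255,"tx":0,"ty":0,"tz":-25,"ax":0,"ay":0,"az":0},{"gripper":255,"tx":0,"ty":0,"tz":-25,"ax":0,"ay":0,"az":0},{"gripper":255,"tx":5,"ty":-20,"tz":-20,"ax":0,"ay":0,"az":0},{"gripper":255,"tx":10,"ty":-34,"tz":0,"ax":0,"ay":0,"az":0},{"gripper":255,"tx":12,"ty":-37,"tz":0,"ax":0,"ay":0,"az":0},{"gripper":255,"tx":12,"ty":-37,"tz":0,"ax":0,"ay":0,"az":0},{"gripper":255,"tx":12,"ty":-37,"tz":0,"ax":0,"ay":0,"az":0},{"gripper":255,"tx":12,"ty":-37,"tz":0,"ax":0,"ay":0,"az":0},{"gripper":255,"tx":12,"ty":-37,"tz":0,"ax":0,"ay":0,"az":0},{"gripper":255,"tx":12,"ty":-37,"tz":0,"ax":0,"ay":0,"az":0},{"gripper":255,"tx":12,"ty":-37,"tz":0,"ax":0,"ay":0,"az":0},{"gripper":255,"tx":0,"ty":0,"tz":0,"ax":0,"ay":0,"az":0}]'
```

```text
clock: 5.55
eef_pos: [0.4604, -0.2194, 0.1787]
ee_rot: [-3.141, -0.0, 3.136]
ft_force: [-0.9, -0.6, -1.3]
grip_width: 0.251
gripper_force: 59.0
```

```bash
python3 -m crank '[{"gripper":255,"tx":-2,"ty":1,"tz":20,"ax":0,"ay":0,"az":0},{"gripper":255,"tx":0,"ty":2,"tz":30,"ax":0,"ay":0,"az":0},{"gripper":255,"tx":0,"ty":0,"tz":30,"ax":0,"ay":0,"az":0},{"gripper":255,"tx":0,"ty":0,"tz":25,"ax":0,"ay":0,"az":0},{"gripper":255,"tx":0,"ty":0,"tz":15,"ax":0,"ay":0,"az":0},{"gripper":255,"tx":0,"ty":0,"tz":0,"ax":0,"ay":0,"az":0},{"gripper":120,"tx":0,"ty":0,"tz":0,"ax":0,"ay":0,"az":0},{"gripper":120,"tx":0,"ty":0,"tz":0,"ax":0,"ay":0,"az":0},{"gripper":120,"tx":0,"ty":0,"tz":0,"ax":0,"ay":0,"az":0},{"gripper":120,"tx":0,"ty":0,"tz":-25,"ax":0,"ay":0,"az":0},{"gripper":120,"tx":0,"ty":0,"tz":-30,"ax":0,"ay":0,"az":0},{"gripper":120,"tx":0,"ty":0,"tz":-30,"ax":0,"ay":0,"az":0},{"gripper":0,"tx":0,"ty":0,"tz":-30,"ax":0,"ay":0,"az":0},{"gripper":0,"tx":0,"ty":0,"tz":0,"ax":0,"ay":0,"az":0}]'
python3 - <<'E'
from h import *
look("x");
p,d=arm.camera("top");P=pts("top",d);np.savez("pics/top1.npz",p=p,d=d);cv2.imwrite("pics/d.png",cv2.resize(p[150:270,200:420],(660,360)))
E
```

```text
clock: 6.95
eef_pos: [0.4654, -0.2139, 0.1776]
ee_rot: [-3.138, 0.006, 3.14]
ft_force: [-0.4, 0.2, 0.1]
grip_width: 0.845
gripper_force: 0.0
tcp [ 0.4654 -0.2139  0.1776] rot [-3.138  0.006  3.14 ] F [-0.4  0.2  0.1] w 0.8454743072048855 q [-0.52  0.36  1.81  0.    0.96 -2.09] t 6.95
```

View pics/x.png

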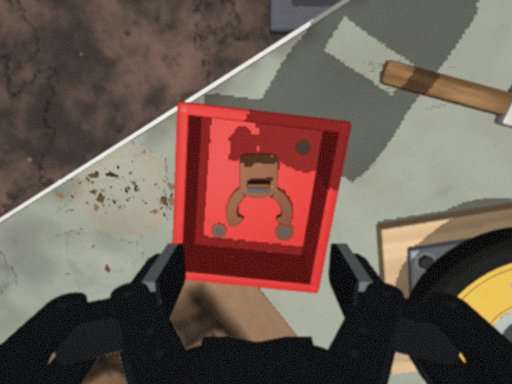

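The old clip lies in the bin at about (258,190). On to hover over the new clip.

```bash
python3 -m crank '[{"gripper":0,"tx":2,"ty":25,"tz":0,"ax":0,"ay":0,"az":0},{"gripper":0,"tx":2,"ty":40,"tz":0,"ax":0,"ay":0,"az":0},{"gripper":0,"tx":2,"ty":40,"tz":0,"ax":0,"ay":0,"az":0},{"gripper":0,"tx":2,"ty":40,"tz":0,"ax":0,"ay":0,"az":0},{"gripper":0,"tx":2,"ty":40,"tz":0,"ax":0,"ay":0,"az":0},{"gripper":0,"tx":2,"ty":40,"tz":0,"ax":0,"ay":0,"az":0},{"gripper":0,"tx":2,"ty":40,"tz":0,"ax":0,"ay":0,"az":0},{"gripper":0,"tx":2,"ty":40,"tz":0,"ax":0,"ay":0,"az":0},{"gripper":0,"tx":2,"ty":40,"tz":0,"ax":0,"ay":0,"az":0},{"gripper":0,"tx":2,"ty":40,"tz":0,"ax":0,"ay":0,"az":0},{"gripper":0,"tx":2,"ty":40,"tz":0,"ax":0,"ay":0,"az":0},{"gripper":0,"tx":0,"ty":40,"tz":0,"ax":0,"ay":0,"az":0},{"gripper":0,"tx":0,"ty":43,"tz":0,"ax":0,"ay":0,"az":0},{"gripper":0,"tx":0,"ty":0,"tz":10,"ax":0,"ay":0,"az":0.12},{"gripper":0,"tx":0,"ty":0,"tz":20,"ax":0,"ay":0,"az":0.12},{"gripper":0,"tx":0,"ty":0,"tz":20,"ax":0,"ay":0,"az":0.12},{"gripper":0,"tx":0,"ty":0,"tz":0,"ax":0,"ay":0,"az":0},{"gripper":0,"tx":0,"ty":0,"tz":0,"ax":0,"ay":0,"az":0}]'
python3 - <<'E'
from h import *
p,d,P=look('w4')
for c in((.443,.296),):
    s=clip(P,d,(.455,.29),.0,p.sum(2)<330,.05)
    t=s[s[:,2]>.021];print(len(t),t.mean(0))
g=P[(d>0)&(np.hypot(P[...,0]-.455,P[...,1]-.29)<.06)&(p.sum(2)>380)];print("table z",np.median(g[:,2]))
E
```

```text
clock: 8.85
eef_pos: [0.4423, 0.2948, 0.1229]
ee_rot: [-3.14, -0.001, 2.783]
ft_force: [0.3, -0.3, 0.8]
grip_width: 0.996
gripper_force: 0.0
tcp [0.4423 0.2948 0.1229] rot [-3.140e+00 -1.000e-03  2.783e+00] F [ 0.3 -0.3  0.8] w 0.9955271032207815 q [ 0.5   0.47  1.8  -0.    0.87 -0.71] t 8.85
3527 rect [455.7 297.9] [65.6 86. ] 62.3
sheet z 0.0074 tab 208 [0.4429 0.2999 0.0242] range [0.012 0.023 0.008] [0.4493 0.3111 0.0266]
tab width dir deg 69.3
192 [0.44305218 0.29986444 0.0246195 ]
table z 0.0013270495827221868
```

View pics/w4.png

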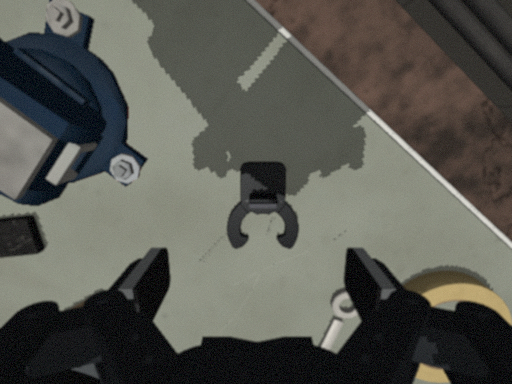

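The clip is well aligned with the tool, with its tab at (263,205), i.e. about 5 mm off in tool y. Grasp it.

```bash
python3 -m crank '[{"gripper":0,"tx":1,"ty":5,"tz":16,"ax":0,"ay":0,"az":0},{"gripper":0,"tx":0,"ty":0,"tz":20,"ax":0,"ay":0,"az":0},{"gripper":0,"tx":0,"ty":0,"tz":20,"ax":0,"ay":0,"az":0},{"gripper":0,"tx":0,"ty":0,"tz":20,"ax":0,"ay":0,"az":0},{"gripper":0,"tx":0,"ty":0,"tz":20,"ax":0,"ay":0,"az":0},{"gripper":0,"tx":0,"ty":0,"tz":7,"ax":0,"ay":0,"az":0},{"gripper":0,"tx":0,"ty":0,"tz":2,"ax":0,"ay":0,"az":0},{"gripper":255,"tx":0,"ty":0,"tz":0,"ax":0,"ay":0,"az":0},{"gripper":255,"tx":0,"ty":0,"tz":0,"ax":0,"ay":0,"az":0},{"gripper":255,"tx":0,"ty":0,"tz":0,"ax":0,"ay":0,"az":0},{"gripper":255,"tx":0,"ty":0,"tz":0,"ax":0,"ay":0,"az":0},{"gripper":255,"tx":0,"ty":0,"tz":0,"ax":0,"ay":0,"az":0},{"gripper":255,"tx":0,"ty":0,"tz":0,"ax":0,"ay":0,"az":0},{"gripper":255,"tx":0,"ty":0,"tz":0,"ax":0,"ay":0,"az":0}]'
```

```text
clock: 10.3
eef_pos: [0.4437, 0.3003, 0.019]
ee_rot: [3.141, 0.001, 2.78]
ft_force: [-1.9, -0.2, 6.8]
grip_width: 0.248
gripper_force: 58.4
```

Gripped, with the TCP 19 mm above the clip's underside. Lift and carry it to about 45 mm short of home, keeping this yaw.

```bash
python3 -m crank '[{"gripper":255,"tx":0,"ty":0,"tz":-10,"ax":0,"ay":0,"az":0},{"gripper":255,"tx":0,"ty":0,"tz":-25,"ax":0,"ay":0,"az":0},{"gripper":255,"tx":0,"ty":0,"tz":-30,"ax":0,"ay":0,"az":0},{"gripper":255,"tx":0,"ty":0,"tz":-30,"ax":0,"ay":0,"az":0},{"gripper":255,"tx":-10,"ty":-12,"tz":-20,"ax":0,"ay":0,"az":0},{"gripper":255,"tx":-20,"ty":-24.4,"tz":0,"ax":0,"ay":0,"az":0},{"gripper":255,"tx":-20,"ty":-24.4,"tz":0,"ax":0,"ay":0,"az":0},{"gripper":255,"tx":-20,"ty":-24.4,"tz":0,"ax":0,"ay":0,"az":0},{"gripper":255,"tx":-20,"ty":-24.4,"tz":0,"ax":0,"ay":0,"az":0},{"gripper":255,"tx":-20,"ty":-24.4,"tz":0,"ax":0,"ay":0,"az":0},{"gripper":255,"tx":-20,"ty":-24.4,"tz":0,"ax":0,"ay":0,"az":0},{"gripper":255,"tx":-20,"ty":-24.4,"tz":0,"ax":0,"ay":0,"az":0},{"gripper":255,"tx":-10,"ty":-12.4,"tz":0,"ax":0,"ay":0,"az":0},{"gripper":255,"tx":0,"ty":0,"tz":0,"ax":0,"ay":0,"az":0},{"gripper":255,"tx":0,"ty":0,"tz":0,"ax":0,"ay":0,"az":0}]'
python3 - <<'E'
from h import *
p,d,P=look('w5')
o=arm.get_obs()
f=np.array([-np.cos(o["ee_rot"][2]),-np.sin(o["ee_rot"][2])]);n=np.array([-f[1],f[0]])
z=P[...,2];b,g,r=p[...,0],p[...,1],p[...,2]
yl=(d>0)&(r>140)&(g>120)&(b<100)&(z>.075)&(z<.092);q=P[yl];print("yellow",len(q),np.median(q[:,2]))
from scipy.optimize import least_squares
hull=cv2.convexHull((q[:,:2]*1000).astype(np.float32))[:,0]
fit=least_squares(lambda c:np.hypot(hull[:,0]-c[0],hull[:,1]-c[1])-c[2],[597,33,83],loss="soft_l1").x;print("hull circle",fit)
w=P[np.load("pics/w3.npz")["d"]<0] 
z3=np.load("pics/w3.npz");Q=z3["P"];k=z3["p"].astype(int);m=(k[...,2]>140)&(k[...,1]>120)&(k[...,0]<100)&(Q[...,2]>.075)&(Q[...,2]<.092);q=Q[m]
hull=cv2.convexHull((q[:,:2]*1000).astype(np.float32))[:,0]
print("w3",least_squares(lambda c:np.hypot(hull[:,0]-c[0],hull[:,1]-c[1])-c[2],[597,33,83],loss="soft_l1").x)
rel=np.array([.597,.0335])-o["eef_pos"][:2];print("axle ahead",rel@f,"left",rel@n)
E
```

```text
clock: 11.8
eef_pos: [0.5237, 0.0613, 0.1334]
ee_rot: [3.142, -0.0, 2.779]
ft_force: [-0.4, 0.5, -1.1]
grip_width: 0.246
gripper_force: 58.9
tcp [0.5237 0.0613 0.1334] rot [ 3.142 -0.     2.779] F [-0.4  0.5 -1.1] w 0.24641478044348022 q [ 0.03  0.45  1.8   0.    0.89 -1.18] t 11.8
yellow 4161 0.08339370271178609
hull circle [596.36922379  33.91324361  82.06141719]
w3 [596.75413333  33.85200956  81.88689748]
axle ahead 0.07861822648312469 left -0.0004056130352828058
```

View pics/w5.png

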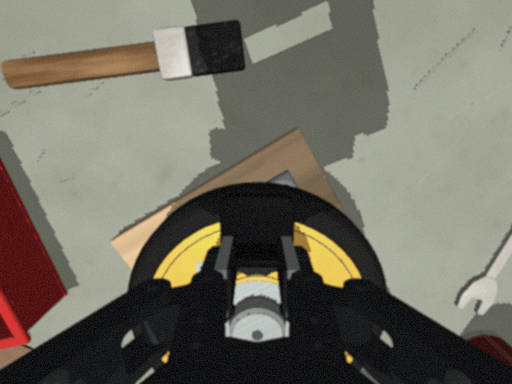

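The axle is at (0.5966, 0.0339), laterally centred to within 0.5 mm, and about 78 mm ahead of the tab, so the clip is 45 mm short of home. Lower onto the wheel.

```bash
python3 -m crank '[{"gripper":255,"tx":0,"ty":0,"tz":10,"ax":0,"ay":0,"az":0},{"gripper":255,"tx":0,"ty":0,"tz":12,"ax":0,"ay":0,"az":0},{"gripper":255,"tx":0,"ty":0,"tz":7,"ax":0,"ay":0,"az":0},{"gripper":255,"tx":0,"ty":0,"tz":3,"ax":0,"ay":0,"az":0},{"gripper":255,"tx":0,"ty":0,"tz":0,"ax":0,"ay":0,"az":0},{"gripper":255,"tx":0,"ty":0,"tz":0,"ax":0,"ay":0,"az":0}]';python3 -m crank '[{"gripper":255,"tx":0,"ty":0,"tz":1,"ax":0,"ay":0,"az":0},{"gripper":255,"tx":0,"ty":0,"tz":1,"ax":0,"ay":0,"az":0},{"gripper":255,"tx":0,"ty":0,"tz":0,"ax":0,"ay":0,"az":0},{"gripper":255,"tx":0,"ty":0,"tz":0,"ax":0,"ay":0,"az":0}]';python3 -m crank '[{"gripper":255,"tx":0,"ty":0,"tz":2,"ax":0,"ay":0,"az":0},{"gripper":255,"tx":0,"ty":0,"tz":0,"ax":0,"ay":0,"az":0},{"gripper":255,"tx":0,"ty":0,"tz":0,"ax":0,"ay":0,"az":0}]'
```

```text
clock: 12.45
eef_pos: [0.5241, 0.0609, 0.1014]
ee_rot: [3.142, 0.0, 2.78]
ft_force: [0.9, -0.5, -2.1]
grip_width: 0.248
gripper_force: 58.9
clock: 12.85
eef_pos: [0.5242, 0.0609, 0.0996]
ee_rot: [3.141, 0.001, 2.78]
ft_force: [-0.1, 0.5, 4.9]
grip_width: 0.25
gripper_force: 59.5
clock: 13.15
eef_pos: [0.5243, 0.0609, 0.0975]
ee_rot: [3.141, 0.001, 2.78]
ft_force: [0.3, 0.1, 5.0]
grip_width: 0.248
gripper_force: 59.5
```

Contact is felt at TCP z of about 0.100. Press on to about 0.0935 and advance carefully.

```bash
python3 -m crank '[{"gripper":255,"tx":-3,"ty":0,"tz":1,"ax":0,"ay":0,"az":0},{"gripper":255,"tx":-4,"ty":0,"tz":1,"ax":0,"ay":0,"az":0},{"gripper":255,"tx":-4,"ty":0,"tz":1,"ax":0,"ay":0,"az":0},{"gripper":255,"tx":-4,"ty":0,"tz":1,"ax":0,"ay":0,"az":0},{"gripper":255,"tx":0,"ty":0,"tz":0,"ax":0,"ay":0,"az":0},{"gripper":255,"tx":0,"ty":0,"tz":0,"ax":0,"ay":0,"az":0}]';python3 -m crank '[{"gripper":255,"tx":-2,"ty":0,"tz":0,"ax":0,"ay":0,"az":0},{"gripper":255,"tx":-2,"ty":0,"tz":0,"ax":0,"ay":0,"az":0},{"gripper":255,"tx":0,"ty":0,"tz":0,"ax":0,"ay":0,"az":0},{"gripper":255,"tx":0,"ty":0,"tz":0,"ax":0,"ay":0,"az":0}]';python3 -m crank '[{"gripper":255,"tx":-1,"ty":0,"tz":0,"ax":0,"ay":0,"az":0},{"gripper":255,"tx":-1,"ty":0,"tz":0,"ax":0,"ay":0,"az":0},{"gripper":255,"tx":0,"ty":0,"tz":0,"ax":0,"ay":0,"az":0},{"gripper":255,"tx":0,"ty":0,"tz":0,"ax":0,"ay":0,"az":0}]'
```

```text
clock: 13.75
eef_pos: [0.5385, 0.0554, 0.0936]
ee_rot: [3.141, 0.001, 2.78]
ft_force: [0.7, -1.1, 5.9]
grip_width: 0.248
gripper_force: 59.7
clock: 14.15
eef_pos: [0.5419, 0.0541, 0.0935]
ee_rot: [3.142, 0.0, 2.78]
ft_force: [-0.6, 0.0, 6.5]
grip_width: 0.243
gripper_force: 59.7
clock: 14.55
eef_pos: [0.5436, 0.0534, 0.0935]
ee_rot: [-3.142, -0.0, 2.78]
ft_force: [-1.0, 0.3, 7.3]
grip_width: 0.254
gripper_force: 59.7
```

Now about 24 mm short with only 1 N forward, so it is probably entering the groove. Continue in small steps.

```bash
python3 -m crank '[{"gripper":255,"tx":-1,"ty":0,"tz":0,"ax":0,"ay":0,"az":0},{"gripper":255,"tx":-1,"ty":0,"tz":0,"ax":0,"ay":0,"az":0},{"gripper":255,"tx":0,"ty":0,"tz":0,"ax":0,"ay":0,"az":0}]';python3 -m crank '[{"gripper":255,"tx":-1,"ty":0,"tz":0,"ax":0,"ay":0,"az":0},{"gripper":255,"tx":-1,"ty":0,"tz":0,"ax":0,"ay":0,"az":0},{"gripper":255,"tx":0,"ty":0,"tz":0,"ax":0,"ay":0,"az":0}]';python3 -m crank '[{"gripper":255,"tx":-1,"ty":0,"tz":0,"ax":0,"ay":0,"az":0},{"gripper":255,"tx":-1,"ty":0,"tz":0,"ax":0,"ay":0,"az":0},{"gripper":255,"tx":0,"ty":0,"tz":0,"ax":0,"ay":0,"az":0}]'
```

```text
clock: 14.85
eef_pos: [0.5455, 0.0527, 0.0934]
ee_rot: [-3.142, -0.0, 2.78]
ft_force: [-1.2, -0.0, 6.4]
grip_width: 0.248
gripper_force: 59.7
clock: 15.15
eef_pos: [0.5474, 0.052, 0.0935]
ee_rot: [3.142, -0.0, 2.78]
ft_force: [-1.5, 0.2, 6.8]
grip_width: 0.248
gripper_force: 59.7
clock: 15.45
eef_pos: [0.5492, 0.0513, 0.0934]
ee_rot: [-3.142, -0.0, 2.78]
ft_force: [-0.3, -0.2, 6.9]
grip_width: 0.244
gripper_force: 59.7
```

It has passed the stop freely, so it's in the groove. Push home.

```bash
python3 -m crank '[{"gripper":255,"tx":-2,"ty":0,"tz":0,"ax":0,"ay":0,"az":0},{"gripper":255,"tx":-2,"ty":0,"tz":0,"ax":0,"ay":0,"az":0},{"gripper":255,"tx":-2,"ty":0,"tz":0,"ax":0,"ay":0,"az":0},{"gripper":255,"tx":0,"ty":0,"tz":0,"ax":0,"ay":0,"az":0}]';python3 -m crank '[{"gripper":255,"tx":-2,"ty":0,"tz":0,"ax":0,"ay":0,"az":0},{"gripper":255,"tx":-2,"ty":0,"tz":0,"ax":0,"ay":0,"az":0},{"gripper":255,"tx":0,"ty":0,"tz":0,"ax":0,"ay":0,"az":0}]';python3 -m crank '[{"gripper":255,"tx":-2,"ty":0,"tz":0,"ax":0,"ay":0,"az":0},{"gripper":255,"tx":-2,"ty":0,"tz":0,"ax":0,"ay":0,"az":0},{"gripper":255,"tx":0,"ty":0,"tz":0,"ax":0,"ay":0,"az":0}]'
```

```text
clock: 15.85
eef_pos: [0.5545, 0.0494, 0.0932]
ee_rot: [-3.141, -0.001, 2.78]
ft_force: [-2.9, 1.9, 5.2]
grip_width: 0.248
gripper_force: 59.6
clock: 16.15
eef_pos: [0.5585, 0.0479, 0.0933]
ee_rot: [-3.142, -0.001, 2.78]
ft_force: [-2.2, 1.6, 5.6]
grip_width: 0.249
gripper_force: 59.6
clock: 16.45
eef_pos: [0.5626, 0.0464, 0.0935]
ee_rot: [3.141, 0.0, 2.78]
ft_force: [0.1, 0.4, 4.9]
grip_width: 0.245
gripper_force: 59.6
```

```bash
python3 -m crank '[{"gripper":255,"tx":-1.5,"ty":0,"tz":0,"ax":0,"ay":0,"az":0},{"gripper":255,"tx":-1.5,"ty":0,"tz":0,"ax":0,"ay":0,"az":0},{"gripper":255,"tx":0,"ty":0,"tz":0,"ax":0,"ay":0,"az":0}]';python3 -m crank '[{"gripper":255,"tx":-1,"ty":0,"tz":0,"ax":0,"ay":0,"az":0},{"gripper":255,"tx":-1,"ty":0,"tz":0,"ax":0,"ay":0,"az":0},{"gripper":255,"tx":0,"ty":0,"tz":0,"ax":0,"ay":0,"az":0}]'
```

```text
clock: 16.75
eef_pos: [0.5653, 0.0454, 0.0935]
ee_rot: [3.141, 0.0, 2.78]
ft_force: [-0.4, 0.3, 7.1]
grip_width: 0.249
gripper_force: 59.7
clock: 17.05
eef_pos: [0.5665, 0.0448, 0.0933]
ee_rot: [-3.141, -0.002, 2.78]
ft_force: [-3.6, 2.6, 7.6]
grip_width: 0.249
gripper_force: 59.7
```

```bash
python3 -m crank '[{"gripper":255,"tx":-1,"ty":0,"tz":0,"ax":0,"ay":0,"az":0},{"gripper":255,"tx":-0.5,"ty":0,"tz":0,"ax":0,"ay":0,"az":0},{"gripper":255,"tx":0,"ty":0,"tz":0,"ax":0,"ay":0,"az":0},{"gripper":255,"tx":0,"ty":0,"tz":0,"ax":0,"ay":0,"az":0}]'
```

```text
clock: 17.45
eef_pos: [0.5666, 0.0447, 0.0929]
ee_rot: [-3.141, -0.005, 2.78]
ft_force: [-9.6, 3.5, 8.7]
grip_width: 0.249
gripper_force: 59.9
```

Firm stop at the predicted home pose. Relax, release, lift and check.

```bash
python3 -m crank '[{"gripper":255,"tx":1,"ty":0,"tz":0,"ax":0,"ay":0,"az":0},{"gripper":255,"tx":1,"ty":0,"tz":-0.5,"ax":0,"ay":0,"az":0},{"gripper":255,"tx":0,"ty":0,"tz":0,"ax":0,"ay":0,"az":0},{"gripper":80,"tx":0,"ty":0,"tz":0,"ax":0,"ay":0,"az":0},{"gripper":80,"tx":0,"ty":0,"tz":0,"ax":0,"ay":0,"az":0},{"gripper":80,"tx":0,"ty":0,"tz":0,"ax":0,"ay":0,"az":0},{"gripper":80,"tx":0,"ty":0,"tz":-4,"ax":0,"ay":0,"az":0},{"gripper":80,"tx":0,"ty":0,"tz":-10,"ax":0,"ay":0,"az":0},{"gripper":80,"tx":0,"ty":0,"tz":-20,"ax":0,"ay":0,"az":0},{"gripper":80,"tx":10,"ty":0,"tz":-25,"ax":0,"ay":0,"az":0},{"gripper":0,"tx":15,"ty":0,"tz":-25,"ax":0,"ay":0,"az":0},{"gripper":0,"tx":15,"ty":0,"tz":-25,"ax":0,"ay":0,"az":0},{"gripper":0,"tx":0,"ty":0,"tz":0,"ax":0,"ay":0,"az":0},{"gripper":0,"tx":0,"ty":0,"tz":0,"ax":0,"ay":0,"az":0}]'
python3 - <<'E'
from h import *
p,d,P=look('w6');z=P[...,2];b,g,r=p[...,0],p[...,1],p[...,2]
yl=(d>0)&(r>140)&(g>120)&(b<100)&(z>.06)&(z<.092);print("wheel z",np.median(P[yl][:,2]))
s=clip(P,d,(.575,.042),.074,p.sum(2)<260,.06)
print("expected tab",.5966-.0325*.935,.0339+.0325*.354)
E
```

```text
clock: 18.85
eef_pos: [0.5294, 0.059, 0.2036]
ee_rot: [3.141, 0.002, 2.78]
ft_force: [-0.3, 0.8, -0.6]
grip_width: 1.001
gripper_force: 0.0
tcp [0.5294 0.059  0.2036] rot [3.141e+00 2.000e-03 2.780e+00] F [-0.3  0.8 -0.6] w 1.00052647095226 q [ 0.02  0.36  1.74  0.    1.05 -1.19] t 18.85
wheel z 0.07708387017236859
3043 rect [573.9  39.4] [101.9  87.3] 13.2
sheet z 0.0832 tab 284 [0.5704 0.0431 0.0983] range [0.039 0.039 0.01 ] [0.5995 0.0561 0.1026]
tab width dir deg 161.9
expected tab 0.5662125 0.045405
```

View pics/w6.png

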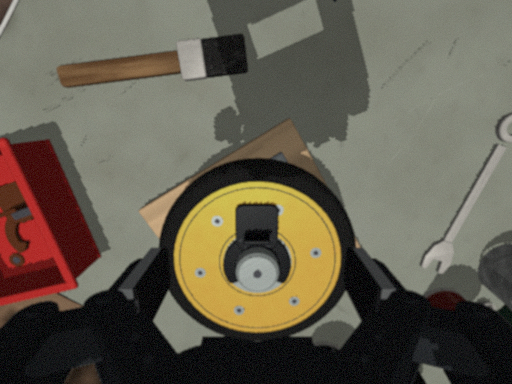

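The picture shows the clip centred round the axle at about (258,265). The wheel is held at about 75.7 mm after correcting the 1.3 mm bias (82 mm free), with the robot clear. The old clip is in the bin.

```bash
python3 -c "
from plant import arm
print(arm.finish_job())"
```

```text
the job is handed in; nothing more can be done
None
```

The job is handed in: the old clip is in the red scrap bin, and the new clip is in the groove, holding the wheel about 6 mm down on its own; the wrist force read about 13 N at most, and it took about 19 s.

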